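# Gauge an instrument back through the guide ring

### The job

Push the spring pedal of the vacuum hold-down right down to its stop for a moment and let it come back up, so that the wooden back is held on its dish. Then lift the thickness probe out of its block and lower its rod, upright, through the guide ring without touching the ring or the back, until the tip is about 15 mm above the back. Finish while still holding the probe there, still and centred in the ring, for the reading; leave the tape, the chisel and the glue bottle alone.

Things in the scene. Friction and masses are not known exactly. Their poses are not given: they have to be found in the camera images.
- pedal (a joint): The pedal's angle about its hinge (rad): 0 = raised, at rest; 0.25 = fully down on its stop, where the pedal plate lies level. A spring brings it back up; at the press point it takes about 4 N to start it and 7 N to hold it at the stop.
- pedal_press (a point): Press point on the top of the pedal: an aluminium plate 125 mm long, 64 mm wide and 10 mm thick with a ribbed black rubber tread, on a dark steel base 165 x 86 mm with low sides 14 mm tall. The point is on the plate's centre line, 26 mm from its free end and 95 mm from the hinge, and moves with the plate: 46 mm above the table at rest, 23 mm at the stop. At a yaw of 0 the hinge lies on the +x side, away from the robot, and the free end points to -x.
- probe_grip (a point): Centre of the probe's square black handle, which is 22 x 22 mm and 64 mm tall (sides along this point's x and y, z up along the probe). A straight steel rod 8 mm in diameter runs down from the handle's underside, 110 mm long, so the rod's tip is 142 mm below this point. A steel button 12 mm wide, 10 mm tall, sits on the handle. 120 g, more or less.
- probe_tip (a point): The lower tip of the probe's rod, on its axis, 142 mm below the centre of the handle.
- stand: The probe's wooden block, 70 x 90 x 125 mm tall, fixed, origin at the centre of its underside. The probe's rod hangs in an upright 15 mm wide hole in the middle of its top, the handle's underside resting on the block's top; it lifts straight out. The probe is turned about the vertical independently of the block.
- bore (a point): Centre of the upper mouth of the steel guide ring, z up along the bore: bore 24 mm wide, ring 44 mm across and 25 mm tall, its top 108 mm above the table. An aluminium arm, 28 mm wide and with its top 104 mm above the table, carries it, running in this point's +x direction to a post 160 mm away (36 mm wide, top 105 mm above the table, a small knob on it to 117 mm).
- spot (a point): The point on the upper face of the wooden back directly below the ring's centre, 38 mm above the table and 70 mm below the bore's upper mouth. The back is a dark round board 260 mm across, with light braces up to 10 mm tall, on a round cork dish 276 mm across, centred on this point; all fixed.
- fixture: The dish with the back, the guide ring and its bracket, as one fixed piece; origin at the centre of the dish's underside, on the ring's axis.
- tape: A roll of paper tape lying flat, 90 mm across, 25 mm tall; origin at the centre of its underside. Leave alone.
- chisel: A chisel lying on the bench, 240 mm long, handle 28 mm thick; origin on the bench below the handle's front end. Leave alone.
- glue: A white glue bottle standing, 56 mm across, 120 mm tall; origin at the centre of its underside. Leave alone.
Mind the look-alikes: they are no part of the job. What is shaped like the part that bears probe_grip but purple or red is not meant.

How it is judged:
On the way, in this order (a step that is already met when the one before it is completed fails the run):
1. the pedal is pressed down to its stop (value of joint pedal above 0.23 rad), for 0.2 s.
2. the probe is lifted clear out of its block in the gripper, with the pedal back up (height (world z) of probe_tip above 0.127 m and contact force between the fingers and probe above 1 N and value of joint pedal below 0.05 rad), for 0.1 s.
3. the rod's tip is inside the guide ring, below its upper mouth (horizontal distance between probe_tip and bore below 0.008 m and z of probe_tip in the frame of bore below -0.005 m), for 0.05 s.
At the end, for the whole second after the job is handed in: The probe is held by the fingers through the guide ring, the rod's tip within 4 mm of the ring's axis and the handle's centre within 8 mm of it, the tip 9 to 21 mm above the back, touching neither ring nor back, moving slower than 10 mm/s; the pedal is back up (below 0.05 rad) (horizontal distance between probe_tip and bore below 0.004 m and horizontal distance between probe_grip and bore below 0.008 m and z of probe_tip in the frame of spot between 0.009 and 0.021 m and contact force between the fingers and probe above 1 N and contact force between probe and fixture below 0.1 N and linear speed of probe below 0.01 m/s and value of joint pedal below 0.05 rad); the arm keeps its last pose, push and grip.
It fails at once if the probe touches the guide ring, its bracket or the back (contact force between probe and fixture above 0.3 N).
It fails at once if the tape, the chisel or the glue bottle is moved more than 20 mm (distance of any of tape, chisel, glue from where it was at the start of the episode above 0.02 m).
It also fails if it takes over 54 s, if anything falls off the work surface, if the arm or the gripper's body presses on something with over 40 N, if the wrist force passes 120 N, or if a joint passes its speed limit or range.

### The arm

A 6-joint arm with a two-finger parallel gripper is mounted at the origin on the work surface. World frame = base frame: x ahead of the robot, y to its left, z up, the work surface at z = 0. Lengths are in m, angles in rad, forces in N, time in s.
With the tool pointing down it reaches from about 0.4 to 0.825 m from the base axis. Payload 7 kg.
Tool frame: the origin (TCP) lies on the centre line of the jaws, within the pads' length; the fingertips stand tip_reach ahead of it and the grasp point (between the pads) is the TCP (tip_reach is the distance from the TCP to the fingertips, in m); z points along the fingers, y is the line along which they close (so a half turn about z gives the same grasp; the last joint's range is limited). The gripper opens to 88 mm and grips with 3 to 60 N. Pads are 19 mm wide; open, the fingers measure 130 mm over their backs; the gripper's body (78 mm by 193 mm) begins 47 mm behind the grasp point.
Start: joints at [1.496, 0.359, 0.012, 0, -1.224, -0.288], TCP at [0.24, 0.631, 0.246] pointing down, gripper open.
Joint ranges: [-3.07, 3.07], [-1.43, 2.12], [-1.02, 1.25], [-3.03, 1.67], [-3.05, -0], [-3.03, 3.03]. Speed limits (rad/s): [2.39, 2.39, 3.01, 3.14, 3.14, 3.14].

### API

Orientations are given as [roll, pitch, yaw] about the fixed x, y, z axes, in that order (R = Rz(yaw) Ry(pitch) Rx(roll)).
In Python, from station import get_state, grab_frame, calibration, job_done, find_in, mark_of, tip_reach gives the robot as it stands.
- The arm moves only by the shell command python3 -m handwheel 'ROWS' [OPENING] [FORCE]. ROWS is JSON, a list of rows, each an object with "delta_pos": the shift along the world's x, y, z in units of 30 mm (1.0 is 30 mm), a list of three; "dr": the turn, a rotation vector about the world's x, y, z in degrees, a list of three. In form: [{"delta_pos": [tx, ty, tz], "dr": [rx, ry, rz]}, ...]. A call has 1 to 10 rows; each row shifts and turns the commanded pose from where the row before left it; what a row does not reach is not made up. A row lasts 1/10 s, in which the tool goes at most 50 mm and 8.59 degrees, less where a joint would pass 70% of its speed; a pose out of reach is approached as far as the arm can. A call is refused whole if a number of a shift passes 1 or a number of a turn 8.59, either way. A call with a gripper value outside its range is refused whole. OPENING is the closure, from -1 (fully open) to 1 (shut), set as the call begins (- or left out, the last holds). The fingers move at their own pace and stop on an object; FORCE is the grip in N (left out, the last holds). Time passes only in rows, so rows that do not move let the fingers close. It gives the time, the measured TCP pose, the force, the opening and the grip force at its end, in the units of the state.
- get_state(): the state, without advancing time (a new reading comes with each control period).
- grab_frame(name): name is "scene" or "top" or "wrist"; returns the picture (384x512x3 uint8, red, green, blue); there is no depth.
- calibration(name): a dict with "fx", "fy", "cx", "cy" (pixels), "extrinsics" (4x4, takes a point from world to camera coordinates). Camera axes: x right, y down, z forward; pixel columns grow to the right and rows downward; lengths in m; the calibration is good to about 2 mm. A picture is of the moment at which its call begins: read the wrist's pose just before it. calibration takes no time and is no camera call; for the wrist camera it gives the pose at the moment of the call.
- job_done(): hands the job in; it is judged then, once.
Trained networks look in the newest picture that a camera, given by its name, has taken for a name from the list of things; names that differ only in an ending like _2 or _b are one class to them, and where a whole thing is asked for, a point or a joint stands for the part that bears it (a point fixed in the world has none). Each returns a list of dicts, best first, with "conf" (0 to 1); they miss things now and then, are a little off and sometimes report something else, mostly with a low value. They report only what shows in the picture. A call takes as long as a camera call. They do not tell look-alikes from the thing itself.
- find_in(camera, query): "location" ([column, row] in pixels, amid what is visible of it).
- mark_of(camera, query): "location" ([column, row] in pixels: a listed point, or the origin of a listed thing).
The state is a dict: "t": time; "q": joint angles; "qd": joint speeds; "joint_efforts": joint torques, N m; "eef_pos": TCP position; "ee_rot": TCP orientation; "force": force on the tool from outside, world axes, zero at the start; "moment": the same for the moment, N m; "width": finger opening in m; "gripper_force": force on a finger pad.
Only numpy, scipy, OpenCV 4.12 (cv2) and the standard library are available. Lean on these libraries where they do the work, as an engineer would, in place of code of your own. Each camera call takes 0.05 s, during which the arm holds its last target. There are 200 camera calls.

## Working session

There is one attempt and no reset: what is moved stays moved. The work goes in short steps, Python scripts to look and compute and a shell command to move; the robot and the scene stay as the last step left them, time stands still between calls to the robot, and variables do not carry over. Pictures are saved under pics/ and viewed, at most 10 in all, crops included, and the job is handed in when it is done.

```bash
mkdir -p pics
cat > h.py <<'E'
import numpy as np, cv2
from station import *
def ray(cam,px,z):
    c=calibration(cam); E=np.array(c["extrinsics"]); R,t=E[:3,:3],E[:3,3]
    d=R.T@np.array([(px[0]-c["cx"])/c["fx"],(px[1]-c["cy"])/c["fy"],1]); o=-R.T@t
    return o+d*(z-o[2])/d[2]
def proj(cam,p):
    c=calibration(cam); E=np.array(c["extrinsics"]); q=E[:3,:3]@np.array(p)+E[:3,3]
    return np.array([c["fx"]*q[0]/q[2]+c["cx"],c["fy"]*q[1]/q[2]+c["cy"]])
def tri(obs):
    A=[];b=[]
    for cam,px in obs:
        c=calibration(cam); E=np.array(c["extrinsics"])
        u=(px[0]-c["cx"])/c["fx"]; v=(px[1]-c["cy"])/c["fy"]
        for k,w in ((0,u),(1,v)):
            A.append(E[k,:3]-w*E[2,:3]); b.append(w*E[2,3]-E[k,3])
    return np.linalg.lstsq(np.array(A),np.array(b),rcond=None)[0]
def save(im,name,s=1):
    cv2.imwrite("pics/"+name,cv2.resize(im[...,::-1],None,fx=s,fy=s,interpolation=cv2.INTER_CUBIC))
E
python3 - <<'E'
from h import *
print(get_state()); print("tip",tip_reach)
ims=[]
Z=dict(pedal_press=.046,probe_grip=.157,stand=0,bore=.108,spot=.038,tape=0,chisel=0,glue=0)
for c in ("scene","top"):
    im=grab_frame(c); save(im,c+".png",1.5)
    for q,z in Z.items():
        for r in mark_of(c,q)[:3]:
            print(c,q,np.round(r["location"],1),round(r["conf"],2),np.round(ray(c,r["location"],z),3))
E
```

```text
{'t': 0.0, 'q': array([ 1.49610128e+00,  3.59361125e-01,  1.10923907e-02, -3.39810582e-04,
       -1.22412181e+00, -2.88103755e-01]), 'qd': array([-6.67956768e-04,  1.93872817e-05,  4.67915798e-04,  5.86222560e-04,
       -8.80865648e-04, -7.29571841e-04]), 'joint_efforts': array([-9.27269211e-04, -5.82720459e+01,  2.93044746e+01,  6.99720070e+00,
        7.10932160e-03, -1.53370070e-04]), 'eef_pos': array([0.23941423, 0.63063357, 0.24465579]), 'ee_rot': array([ 3.13997337e+00, -1.46730914e-04, -3.62914398e-01]), 'force': array([-0.5704224 , -0.09059414, -0.81072899]), 'moment': array([-0.00279628, -0.04353443,  0.02773979]), 'gripper_force': 0.0, 'width': 0.08728997576234422}
tip 0.019
scene pedal_press [160.3 220.8] 0.8 [ 0.472 -0.314  0.046]
scene pedal_press [123.  304.1] 0.19 [ 0.647 -0.505  0.046]
scene probe_grip [258.6 174.9] 0.66 [ 0.585 -0.094  0.157]
scene probe_grip [202.1 170.9] 0.63 [ 0.489 -0.194  0.157]
scene probe_grip [230.8 153. ] 0.57 [ 0.471 -0.094  0.157]
scene stand [232.8 196.1] 0.67 [ 0.461 -0.082  0.   ]
scene stand [225.9 293. ] 0.62 [ 0.725 -0.297  0.   ]

[... 347 characters left out ...]
2 -0.49   0.   ]
scene glue [340.8 168.6] 0.28 [ 0.554  0.252 -0.   ]
top pedal_press [306.5 214.7] 0.71 [ 0.481 -0.309  0.046]
top probe_grip [228.7 188. ] 0.58 [ 0.549 -0.064  0.157]
top probe_grip [241.4 246.2] 0.56 [ 0.381 -0.105  0.157]
top probe_grip [268.6 214.6] 0.49 [ 0.473 -0.182  0.157]
top stand [236.1 220.9] 0.57 [ 0.46  -0.084  0.   ]
top bore [125.8 189. ] 0.74 [0.547 0.251 0.108]
top spot [130.5 191.2] 0.6 [0.549 0.257 0.038]
top tape [235.2 128.6] 0.64 [ 0.773 -0.075  0.   ]
top chisel [295.5 142.1] 0.57 [ 0.73 -0.28  0.  ]
top chisel [231.4 128.3] 0.48 [ 0.774 -0.062  0.   ]
top chisel [129.9 193.8] 0.18 [0.545 0.27  0.   ]
top glue [358.1 177.4] 0.69 [ 0.612 -0.49   0.   ]
```

View pics/scene.png

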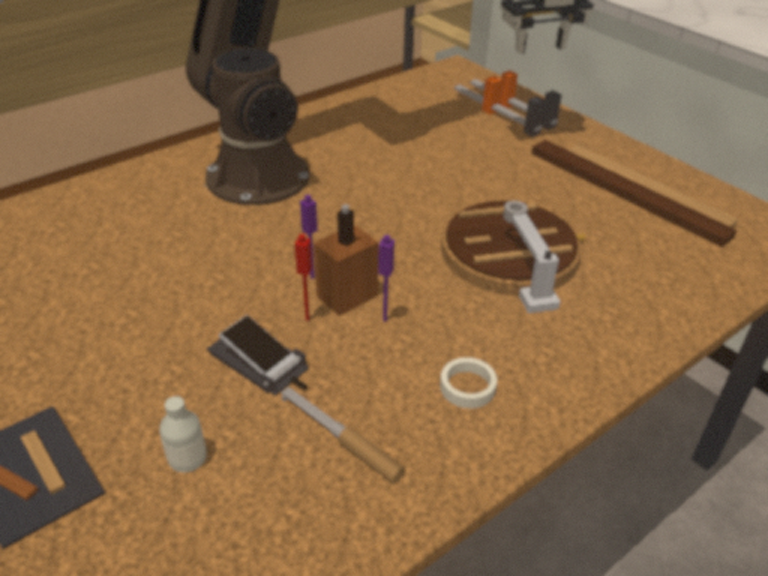

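View pics/top.png

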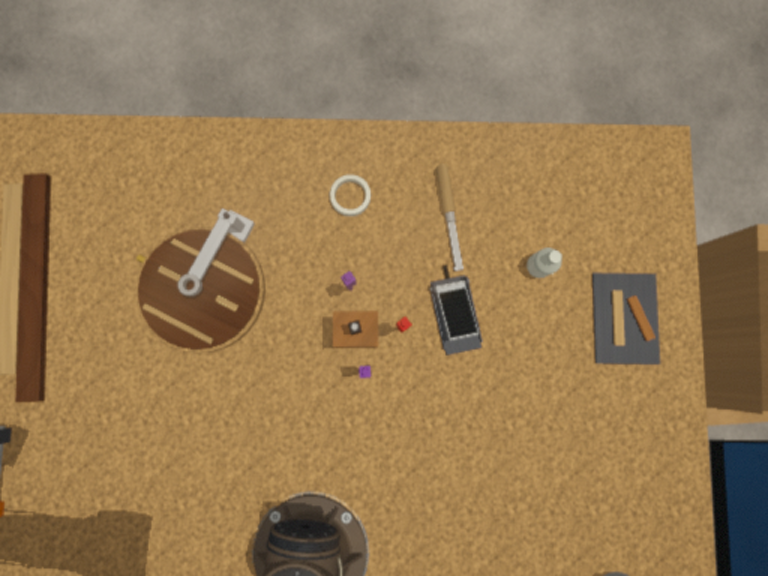

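The look-alikes in the scene picture (shown at 1.5x) are purple at (309,215) and (386,257), and red at (303,255). The black one at (345,225), standing in the wooden block, is the probe. The pedal's free end points towards the robot, near top (460,340). I'll move over the fixture and use the wrist camera on the way.

```bash
python3 -m handwheel '[{"delta_pos":[0.4,-1,0.2],"dr":[0,0,-7]},{"delta_pos":[0.5,-1,0.2],"dr":[0,0,-7]},{"delta_pos":[0.5,-1,0.2],"dr":[0,0,-7]},{"delta_pos":[0.5,-1,0.2],"dr":[0,0,-7]},{"delta_pos":[0.5,-1,0.2],"dr":[0,0,-7]},{"delta_pos":[0.5,-1,0.2],"dr":[0,0,-7]},{"delta_pos":[0.5,-1,0.2],"dr":[0,0,-7]},{"delta_pos":[0.5,-1,0.2],"dr":[0,0,-7]},{"delta_pos":[0.5,-1,0.2],"dr":[0,0,-7]},{"delta_pos":[0.5,-1,0.2],"dr":[0,0,-6.2]}]' 1
python3 -m handwheel '[{"delta_pos":[0.5,-0.8,0],"dr":[0,0,0]},{"delta_pos":[0.5,-0.8,0],"dr":[0,0,0]},{"delta_pos":[0.5,-0.8,0],"dr":[0,0,0]},{"delta_pos":[0.3,-0.5,0],"dr":[0,0,0]},{"delta_pos":[0,0,0],"dr":[0,0,0]},{"delta_pos":[0,0,0],"dr":[0,0,0]}]'
python3 - <<'E'
from h import *
s=get_state();print(s["eef_pos"],s["ee_rot"],s["q"])
im=grab_frame("wrist"); save(im,"w1.png",1.2)
for q,z in dict(probe_grip=.157,bore=.108,spot=.038,pedal_press=.046).items():
    for r in mark_of("wrist",q)[:3]:
        print(q,np.round(r["location"],1),round(r["conf"],2),np.round(ray("wrist",r["location"],z),4))
E=np.array(calibration("wrist")["extrinsics"]);print("cam",-E[:3,:3].T@E[:3,3],E[2,:3])
E
```

```text
t: 1.9
eef_pos: [0.3869, 0.3297, 0.3061]
ee_rot: [-3.141, 0.001, -1.575]
force: [0.7, 0.8, -0.1]
width: 0.0132
gripper_force: 0.0
t: 2.5
eef_pos: [0.4406, 0.2439, 0.3057]
ee_rot: [-3.141, 0.0, -1.572]
force: [0.1, 0.4, 0.6]
width: 0.0004
gripper_force: 0.0
[0.44064408 0.2438997  0.3057006 ] [-3.14140048e+00  3.89997433e-04 -1.57171842e+00] [ 8.96150461e-01  3.67754554e-02 -2.59231984e-01 -9.73815018e-05
 -1.27436421e+00 -8.97044162e-01]
probe_grip [186.5 176.3] 0.59 [0.5112 0.2311 0.157 ]
bore [172.5 184.9] 0.98 [0.5414 0.2519 0.108 ]
spot [185.  174.8] 0.81 [0.5428 0.2528 0.038 ]
cam [0.43948256 0.17370035 0.44517505] [-0.000974    0.26232236 -0.96497981]
```

Run:
```python
from h import *
im=cv2.imread("pics/w1.png"); print(im.shape)
im=cv2.resize(im,(512,384))[100:240,100:260]; cv2.imwrite("pics/w1c.png",cv2.resize(im,None,fx=4.5,fy=4,interpolation=cv2.INTER_CUBIC)) if 0 else cv2.imwrite("pics/w1c.png",cv2.resize(im,None,fx=4,fy=4,interpolation=cv2.INTER_CUBIC))
t=np.linspace(0,2*np.pi,8,endpoint=False)
for r in (.012,.022):
  P=[proj("wrist",[.5414+r*np.cos(a),.2519+r*np.sin(a),.108]) for a in t]
  print(r,np.round((np.array(P)-[100,100])*4).tolist())
```

```text
(461, 614, 3)
0.012 [[251.0, 339.0], [265.0, 366.0], [293.0, 377.0], [319.0, 366.0], [329.0, 340.0], [315.0, 313.0], [287.0, 301.0], [260.0, 313.0]]
0.022 [[219.0, 339.0], [244.0, 388.0], [295.0, 407.0], [343.0, 388.0], [361.0, 340.0], [337.0, 290.0], [284.0, 269.0], [235.0, 290.0]]
```

View pics/w1c.png

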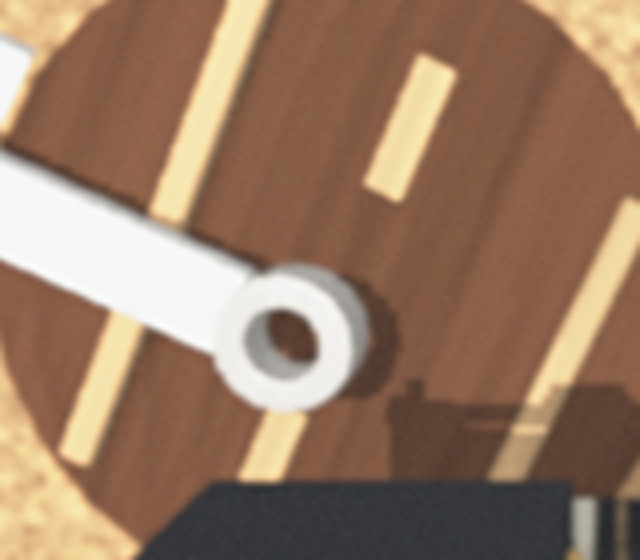

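The crop shows the bore centre at full-frame wrist pixel ≈(170.8,185.1), about 1.6 px left of the network mark, so the bore is at ≈(0.5433, 0.252). Next I'll go over the probe block.

```bash
python3 -m handwheel '[{"delta_pos":[0.07,-0.98,0],"dr":[0,0,0]},{"delta_pos":[0.07,-0.98,0],"dr":[0,0,0]},{"delta_pos":[0.07,-0.98,0],"dr":[0,0,0]},{"delta_pos":[0.07,-0.98,0],"dr":[0,0,0]},{"delta_pos":[0.07,-0.98,0],"dr":[0,0,0]},{"delta_pos":[0.07,-0.98,0],"dr":[0,0,0]},{"delta_pos":[0.07,-0.98,0],"dr":[0,0,0]},{"delta_pos":[0.07,-0.98,0],"dr":[0,0,0]},{"delta_pos":[0.07,-0.98,0],"dr":[0,0,0]},{"delta_pos":[0.07,-0.98,0],"dr":[0,0,0]}]'
python3 -m handwheel '[{"delta_pos":[0,0,0],"dr":[0,0,0]},{"delta_pos":[0,0,0],"dr":[0,0,0]},{"delta_pos":[0,0,0],"dr":[0,0,0]}]'
python3 - <<'E'
from h import *
s=get_state();print(s["eef_pos"],s["ee_rot"])
im=grab_frame("wrist"); cv2.imwrite("pics/w2full.png",im[...,::-1])
for q,z in dict(probe_grip=.157,stand=0,pedal_press=.046).items():
    for r in mark_of("wrist",q)[:4]:
        print(q,np.round(r["location"],1),round(r["conf"],2),np.round(ray("wrist",r["location"],z),4))
p=proj("wrist",[.465,-.09,.17]);print(p)
save(im,"w2.png",1.5)
E
```

```text
t: 3.75
eef_pos: [0.4616, -0.0506, 0.3057]
ee_rot: [-3.141, 0.0, -1.57]
force: [1.0, -0.1, 0.1]
width: 0.0008
gripper_force: 0.0
t: 4.05
eef_pos: [0.4616, -0.0493, 0.3055]
ee_rot: [-3.142, 0.0, -1.57]
force: [0.4, 1.0, -0.6]
width: 0.0003
gripper_force: 0.0
[ 0.46160609 -0.04931952  0.30554808] [-3.14157031e+00  1.25463605e-04 -1.56997710e+00]
probe_grip [334.  128.4] 0.83 [ 0.3809 -0.1119  0.157 ]
probe_grip [170.3 165.9] 0.7 [ 0.5487 -0.0735  0.157 ]
probe_grip [254. 152.] 0.65 [ 0.4614 -0.0881  0.157 ]
probe_grip [246.1  50.9] 0.59 [ 0.469  -0.1826  0.157 ]
stand [255.8 141.1] 0.92 [ 0.4589 -0.0877  0.    ]
[250.33664483 151.61895914]
```

View pics/w2.png

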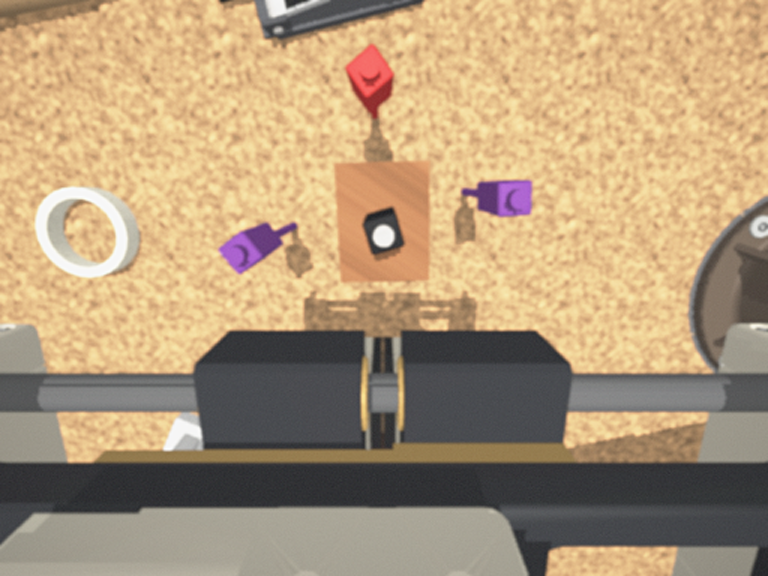

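The picture shows the black handle in the block at full-frame (255,154). The look-alikes are red at (246,51) and purple at (162,163) and (340,132). The black handle standing in the block fits the description, so I'll confirm it with a crop and measure its yaw.

Run:
```python
from h import *
im=cv2.imread("pics/w2full.png")
c=im[125:185,215:297]; cv2.imwrite("pics/w2c.png",cv2.resize(c,None,fx=9,fy=9,interpolation=cv2.INTER_CUBIC))
# button
hsv=cv2.cvtColor(c,cv2.COLOR_BGR2HSV)
m=((hsv[...,2]>150)&(hsv[...,1]<50)).astype(np.uint8); n,l,s,ce=cv2.connectedComponentsWithStats(m)
for k in range(1,n):
    if s[k,4]>15:print("btn",s[k],ce[k]+[215,125],ray("wrist",ce[k]+[215,125],.199))
m=(hsv[...,2]<70).astype(np.uint8); print(m.sum())
cs,_=cv2.findContours(m,0,2); k=max(cs,key=cv2.contourArea); print(cv2.minAreaRect(k),cv2.approxPolyDP(k,2,True).tolist())
# predicted top corners for yaws
for yw in (0,10,20,30):
  a=np.radians(yw)
  P=[proj("wrist",[.4614+np.cos(a)*u-np.sin(a)*v,-.0881+np.sin(a)*u+np.cos(a)*v,.189]) for u,v in((.011,.011),(-.011,.011),(-.011,-.011),(.011,-.011))]
  print(yw,np.round((np.array(P)-[215,125])*9).tolist())
```

```text
btn [ 33  25  15  15 178] [255.29213483 157.06179775] [ 0.4601932  -0.08840888  0.199     ]
232
((39.839622497558594, 28.688678741455078), (25.961143493652344, 20.46672248840332), 74.05460357666016) [[[45, 14]], [[29, 21]], [[34, 43]], [[52, 37]], [[48, 21]], [[43, 23]], [[49, 28]], [[49, 36]], [[45, 40]], [[38, 41]], [[31, 34]], [[34, 25]], [[32, 24]], [[47, 19]]]
0 [[244.0, 385.0], [457.0, 386.0], [460.0, 170.0], [242.0, 169.0]]
10 [[264.0, 402.0], [474.0, 366.0], [439.0, 152.0], [225.0, 190.0]]
20 [[287.0, 415.0], [488.0, 343.0], [416.0, 139.0], [212.0, 214.0]]
30 [[312.0, 424.0], [497.0, 319.0], [391.0, 129.0], [203.0, 239.0]]
```

View pics/w2c.png

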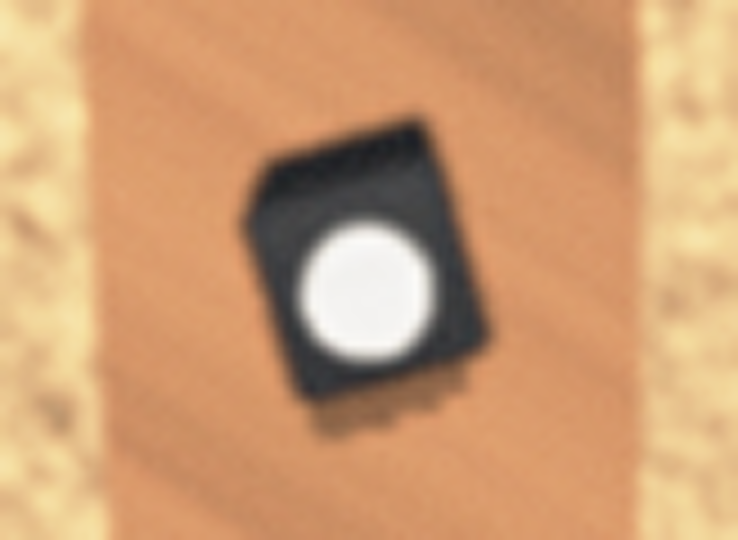

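Confirmed: this is the black handle with a steel button, in the wooden block, at (0.4605, -0.0882), yaw about 17°. Next is the pedal.

```bash
python3 -m handwheel '[{"delta_pos":[0.03,-0.92,0],"dr":[0,0,0]},{"delta_pos":[0.03,-0.92,0],"dr":[0,0,0]},{"delta_pos":[0.03,-0.92,0],"dr":[0,0,0]},{"delta_pos":[0.03,-0.92,-0.3],"dr":[0,0,0]},{"delta_pos":[0.03,-0.92,-0.3],"dr":[0,0,0]},{"delta_pos":[0.03,-0.92,-0.4],"dr":[0,0,0]},{"delta_pos":[0.03,-0.92,-0.4],"dr":[0,0,0]},{"delta_pos":[0.03,-0.92,-0.4],"dr":[0,0,0]},{"delta_pos":[0,0,0],"dr":[0,0,0]},{"delta_pos":[0,0,0],"dr":[0,0,0]}]'
python3 - <<'E'
from h import *
s=get_state();print(s["eef_pos"],s["ee_rot"])
im=grab_frame("wrist"); cv2.imwrite("pics/w3full.png",im[...,::-1])
for q,z in dict(pedal_press=.046).items():
    for r in mark_of("wrist",q)[:4]:
        print(q,np.round(r["location"],1),round(r["conf"],2),np.round(ray("wrist",r["location"],z),4))
print(proj("wrist",s["eef_pos"]-[0,0,.019]))
save(im,"w3.png",1.5)
E
```

```text
t: 5.25
eef_pos: [0.4687, -0.2708, 0.2511]
ee_rot: [3.14, 0.0, -1.571]
force: [-0.2, 0.1, 0.6]
width: 0.0006
gripper_force: 0.0
[ 0.46868811 -0.27084291  0.25106544] [ 3.14040317e+00  1.87249710e-04 -1.57136879e+00]
pedal_press [246.6 143.2] 0.93 [ 0.4782 -0.3135  0.046 ]
[253.84144921 237.44149077]
```

View pics/w3.png

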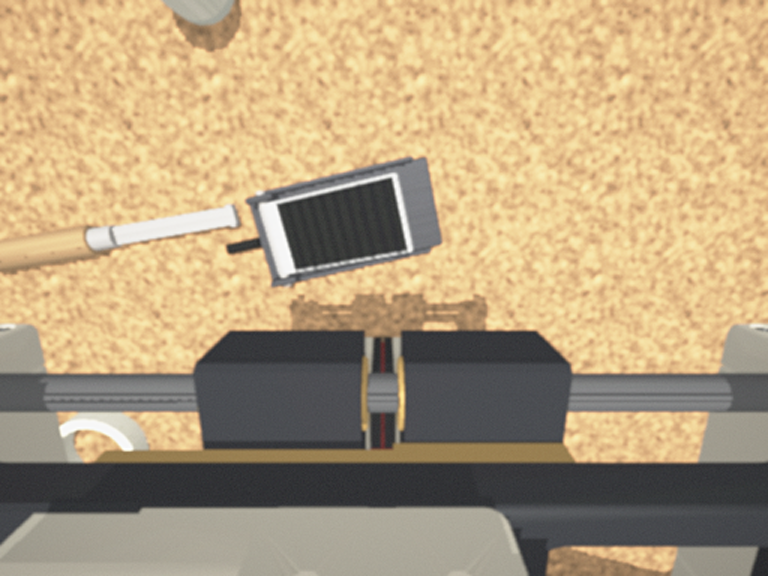

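The pedal's free end is on the right at (270,140), and the press mark at (246.6,143.2) gives (0.478, -0.3135), which matches the top view. I'll press there.

```bash
python3 -m handwheel '[{"delta_pos":[0.05,-0.47,-0.6],"dr":[0,0,0]},{"delta_pos":[0.05,-0.47,-0.9],"dr":[0,0,0]},{"delta_pos":[0.05,-0.47,-1],"dr":[0,0,0]},{"delta_pos":[0.05,0,-1],"dr":[0,0,0]},{"delta_pos":[0.06,0,-1],"dr":[0,0,0]},{"delta_pos":[0.05,0,-1],"dr":[0,0,0]},{"delta_pos":[0,0,-0.3],"dr":[0,0,0]},{"delta_pos":[0,0,0],"dr":[0,0,0]}]'
python3 -m handwheel '[{"delta_pos":[0,0,-0.3],"dr":[0,0,0]},{"delta_pos":[0,0,-0.3],"dr":[0,0,0]},{"delta_pos":[0,0,-0.3],"dr":[0,0,0]},{"delta_pos":[0,0,-0.1],"dr":[0,0,0]},{"delta_pos":[0,0,0],"dr":[0,0,0]}]'
```

```text
t: 6.15
eef_pos: [0.4779, -0.3123, 0.0771]
ee_rot: [3.14, 0.0, -1.569]
force: [-0.4, -0.6, 0.5]
width: 0.0006
gripper_force: 0.0
t: 6.65
eef_pos: [0.4779, -0.3134, 0.0475]
ee_rot: [3.141, -0.0, -1.571]
force: [-2.9, -2.3, 4.6]
width: 0.0006
gripper_force: 2.4
```

```bash
python3 -m handwheel '[{"delta_pos":[0,0,-0.1],"dr":[0,0,0]},{"delta_pos":[0,0,-0.1],"dr":[0,0,0]},{"delta_pos":[0,0,-0.05],"dr":[0,0,0]},{"delta_pos":[0,0,0],"dr":[0,0,0]},{"delta_pos":[0,0,0],"dr":[0,0,0]}]'
```

```text
t: 7.15
eef_pos: [0.4778, -0.3135, 0.0419]
ee_rot: [-3.141, -0.001, -1.57]
force: [-6.8, 1.9, 18.6]
width: 0.0006
gripper_force: 9.4
```

The reading is 18.6 N against the 7 N needed to hold, so the pedal is on its stop. I'll hold briefly, then release and go over the probe.

```bash
python3 -m handwheel '[{"delta_pos":[0,0,0],"dr":[0,0,0]},{"delta_pos":[0,0,0],"dr":[0,0,0]},{"delta_pos":[0,0,0.5],"dr":[0,0,0]},{"delta_pos":[0,0,0.8],"dr":[0,0,0]},{"delta_pos":[0,0,1],"dr":[0,0,0]},{"delta_pos":[0,0,1],"dr":[0,0,0]},{"delta_pos":[0,0,1],"dr":[0,0,0]},{"delta_pos":[0,0,1],"dr":[0,0,0]},{"delta_pos":[0,0,1],"dr":[0,0,0]},{"delta_pos":[0,0.2,1],"dr":[0,0,0]}]'
python3 -m handwheel '[{"delta_pos":[0,0.8,1],"dr":[0,0,5]},{"delta_pos":[0,1,0.2],"dr":[0,0,6]},{"delta_pos":[0,1,0],"dr":[0,0,6]},{"delta_pos":[-0.1,1,0],"dr":[0,0,0]},{"delta_pos":[-0.1,1,0],"dr":[0,0,0]},{"delta_pos":[-0.1,0.8,0],"dr":[0,0,0]},{"delta_pos":[-0.1,0.6,0],"dr":[0,0,0]},{"delta_pos":[-0.1,0.4,0],"dr":[0,0,0]},{"delta_pos":[-0.1,0,0],"dr":[0,0,0]},{"delta_pos":[0,0,0],"dr":[0,0,0]}]' 0
python3 - <<'E'
from h import *
s=get_state();print(s["eef_pos"],s["ee_rot"],s["width"])
im=grab_frame("wrist"); cv2.imwrite("pics/w4full.png",im[...,::-1])
for r in mark_of("wrist","probe_grip")[:4]:
        print(np.round(r["location"],1),round(r["conf"],2),np.round(ray("wrist",r["location"],.157),4))
hsv=cv2.cvtColor(im,cv2.COLOR_RGB2HSV)
p=proj("wrist",[.4605,-.0882,.199]).astype(int); print(p)
x0,y0=p-18; c=hsv[y0:y0+36,x0:x0+36]
m=((c[...,2]>150)&(c[...,1]<50)).astype(np.uint8); n,l,st,ce=cv2.connectedComponentsWithStats(m)
for k in range(1,n):
    if st[k,4]>15:print("btn",st[k],ray("wrist",ce[k]+[x0,y0],.199))
im=grab_frame("scene")
for cam in("scene",):
    for r in mark_of(cam,"pedal_press")[:1]: print(r)
E
```

```text
t: 8.15
eef_pos: [0.478, -0.3069, 0.2602]
ee_rot: [-3.141, 0.001, -1.571]
force: [0.5, 1.4, -0.1]
width: 0.0004
gripper_force: 0.0
t: 9.15
eef_pos: [0.4598, -0.109, 0.2952]
ee_rot: [-3.141, 0.0, -1.273]
force: [0.3, 0.3, -0.3]
width: 0.0439
gripper_force: 0.0
[ 0.45980401 -0.10901211  0.2951762 ] [-3.14127727e+00  1.45682289e-04 -1.27321126e+00] 0.043920892138995214
[247.5 207.5] 0.95 [ 0.461  -0.0905  0.157 ]
[161.9 191.7] 0.81 [ 0.5502 -0.081   0.157 ]
[325.9 207. ] 0.69 [ 0.3827 -0.115   0.157 ]
[266.5 116.5] 0.61 [ 0.4698 -0.1836  0.157 ]
[246 224]
btn [ 13  10  12  14 146] [ 0.46064594 -0.08998409  0.199     ]
{'location': [161.3, 221.3], 'conf': 0.98}
```

```bash
python3 -m handwheel '[{"delta_pos":[0.03,0.35,0],"dr":[0,0,0]},{"delta_pos":[0,0.3,0],"dr":[0,0,0]},{"delta_pos":[0,0,-0.4],"dr":[0,0,0]},{"delta_pos":[0,0,-0.8],"dr":[0,0,0]},{"delta_pos":[0,0,-0.8],"dr":[0,0,0]},{"delta_pos":[0,0,-0.8],"dr":[0,0,0]},{"delta_pos":[0,0,-0.8],"dr":[0,0,0]},{"delta_pos":[0,0,-0.6],"dr":[0,0,0]},{"delta_pos":[0,0,-0.2],"dr":[0,0,0]},{"delta_pos":[0,0,0],"dr":[0,0,0]}]'
python3 -m handwheel '[{"delta_pos":[0,0,0],"dr":[0,0,0]},{"delta_pos":[0,0,0],"dr":[0,0,0]},{"delta_pos":[0,0,0],"dr":[0,0,0]},{"delta_pos":[0,0,0],"dr":[0,0,0]},{"delta_pos":[0,0,0],"dr":[0,0,0]},{"delta_pos":[0,0,0],"dr":[0,0,0]},{"delta_pos":[0,0,0],"dr":[0,0,0]}]' 1 25
```

```text
t: 10.35
eef_pos: [0.4603, -0.0896, 0.1621]
ee_rot: [3.139, 0.0, -1.274]
force: [0.4, -0.2, 0.3]
width: 0.0433
gripper_force: 0.0
t: 11.05
eef_pos: [0.4614, -0.0895, 0.1637]
ee_rot: [-3.141, -0.0, -1.274]
force: [-1.5, 2.0, 5.5]
width: 0.0219
gripper_force: 25.0
```

```bash
python3 -m handwheel '[{"delta_pos":[0,0,0.2],"dr":[0,0,0]},{"delta_pos":[0,0,0.4],"dr":[0,0,0]},{"delta_pos":[0,0,0.6],"dr":[0,0,0]},{"delta_pos":[0,0,0.7],"dr":[0,0,0]},{"delta_pos":[0,0,0.7],"dr":[0,0,0]},{"delta_pos":[0,0,0.7],"dr":[0,0,0]},{"delta_pos":[0,0,0.7],"dr":[0,0,0]},{"delta_pos":[0,0,0.7],"dr":[0,0,0]},{"delta_pos":[0,0,0.4],"dr":[0,0,0]},{"delta_pos":[0,0,0],"dr":[0,0,0]}]'
python3 -m handwheel '[{"delta_pos":[0.1,0.5,0],"dr":[0,0,0]},{"delta_pos":[0.2,0.8,0],"dr":[0,0,0]},{"delta_pos":[0.2,0.95,0],"dr":[0,0,0]},{"delta_pos":[0.2,0.95,0],"dr":[0,0,0]},{"delta_pos":[0.2,0.95,0],"dr":[0,0,0]},{"delta_pos":[0.2,0.95,0],"dr":[0,0,0]},{"delta_pos":[0.2,0.95,0],"dr":[0,0,0]},{"delta_pos":[0.2,0.95,0],"dr":[0,0,0]},{"delta_pos":[0.2,0.95,0],"dr":[0,0,0]},{"delta_pos":[0.2,0.95,0],"dr":[0,0,0]}]'
python3 -m handwheel '[{"delta_pos":[0.2,0.9,0],"dr":[0,0,0]},{"delta_pos":[0.3,0.7,0],"dr":[0,0,0]},{"delta_pos":[0.2,0.5,0],"dr":[0,0,0]},{"delta_pos":[0.2,0.2,0],"dr":[0,0,0]},{"delta_pos":[0,0,0],"dr":[0,0,0]},{"delta_pos":[0,0,0],"dr":[0,0,0]},{"delta_pos":[0,0,0],"dr":[0,0,0]}]'
python3 - <<'E'
from h import *
s=get_state();print(s["eef_pos"],s["ee_rot"],s["q"])
obs={}
for cam in("wrist","scene","top"):
    im=grab_frame(cam); cv2.imwrite(f"pics/h_{cam}.png",im[...,::-1])
    for q in("probe_tip","probe_grip","bore"):
        for r in mark_of(cam,q)[:3]:
            print(cam,q,np.round(r["location"],1),round(r["conf"],2),"expect",np.round(proj(cam,{"probe_tip":s["eef_pos"]-[0,0,.149],"probe_grip":s["eef_pos"]-[0,0,.0065],"bore":np.array([.5433,.252,.108])}[q]),1))
E
```

```text
t: 12.05
eef_pos: [0.4616, -0.0896, 0.3179]
ee_rot: [-3.138, -0.001, -1.274]
force: [0.8, -0.5, -1.1]
width: 0.0218
gripper_force: 25.0
t: 13.05
eef_pos: [0.5175, 0.1785, 0.3147]
ee_rot: [3.14, -0.0, -1.274]
force: [0.4, -0.7, -0.6]
width: 0.0218
gripper_force: 25.0
t: 13.75
eef_pos: [0.5448, 0.2456, 0.3163]
ee_rot: [-3.141, 0.0, -1.275]
force: [0.3, -0.0, -0.4]
width: 0.0216
gripper_force: 25.0
[0.54478329 0.24555352 0.31627775] [-3.14147782e+00  8.62338554e-05 -1.27462297e+00] [ 7.50200769e-01  1.94814995e-01 -5.29580683e-02 -2.79874453e-05
 -1.32288224e+00 -4.54020548e-01]
wrist probe_tip [253.9 189.5] 0.92 expect [253.8 188.2]
wrist probe_tip [254.2 168.8] 0.65 expect [253.8 188.2]
wrist bore [249.8 181.3] 0.67 expect [253.7 182. ]
scene probe_tip [207.2 215.6] 0.68 expect [344.5 120. ]
scene probe_tip [343.8 120.5] 0.67 expect [344.5 120. ]
scene probe_tip [208.4 183.4] 0.63 expect [344.5 120. ]
scene probe_grip [355.1  72.9] 0.9 expect [351.6  73. ]
scene probe_grip [207.4 142.4] 0.76 expect [351.6  73. ]
scene probe_grip [256.5 171.9] 0.73 expect [351.6  73. ]
scene bore [345.7 135.9] 0.91 expect [342.9 136.8]
top probe_tip [232.4 193.6] 0.62 expect [121.4 187.3]
top probe_tip [122.  187.9] 0.41 expect [121.4 187.3]
top probe_grip [232.9 185.1] 0.62 expect [103.7 179.9]
top probe_grip [265.1 211.8] 0.59 expect [103.7 179.9]
top probe_grip [103.6 178.9] 0.54 expect [103.7 179.9]
top bore [123.3 189.9] 0.88 expect [125.4 190.3]
top bore [121.5 186.2] 0.39 expect [125.4 190.3]
```

Run:
```python
import cv2,numpy as np
a=cv2.imread("pics/h_wrist.png")[140:240,210:300]; b=cv2.imread("pics/h_scene.png")[60:160,300:390]
f=lambda i:cv2.resize(i,None,fx=4.4,fy=4.4,interpolation=cv2.INTER_CUBIC)
cv2.imwrite("pics/h.png",np.hstack([f(a),f(b)]))
```

```text
(no output)
```

View pics/h.png

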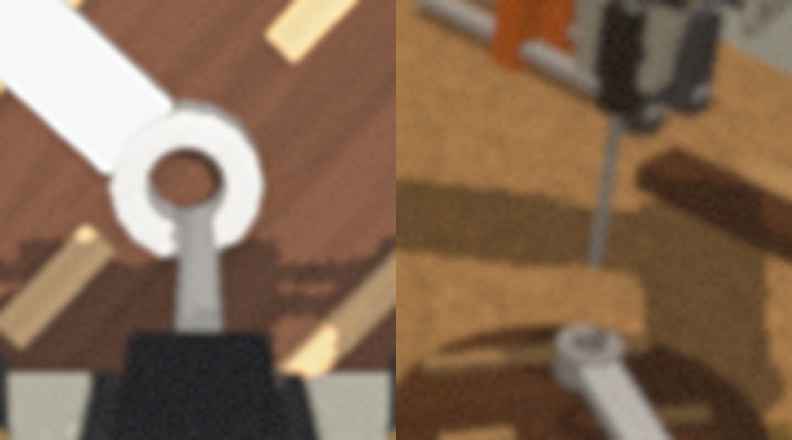

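The wrist crop shows the ring centre at full-frame ≈(252.4,181.8) and the rod tip at ≈(255.0,188.2). The scene crop shows the tip at ≈(344.8,119.5) and the ring top at ≈(343.6,137.5). Now I'll work out the relative offset.

Run:
```python
from h import *
s=get_state()
for cam,t,b in(("wrist",(255,188.2),(252.4,181.8)),("wrist",(253.9,189.5),(249.8,181.3)),("scene",(344.8,119.7),(343.6,137.5)),("top",(122,187.9),(125.5,189.4))):
    T=ray(cam,t,s["eef_pos"][2]-.1485); B=ray(cam,b,.108); print(cam,"tip",np.round(T,4),"ring",np.round(B,4),"move",np.round((B-T)[:2]*1000,1))
print(tri([("wrist",(254.8,188.5)),("scene",(344.6,119.8))]))
```

```text
wrist tip [0.5437 0.2457 0.1676] ring [0.545  0.2525 0.108 ] move [1.3 6.8]
wrist tip [0.5444 0.2474 0.1676] ring [0.5483 0.2529 0.108 ] move [3.9 5.4]
scene tip [0.5447 0.247  0.1676] ring [0.5471 0.2508 0.108 ] move [2.4 3.8]
top tip [0.543  0.2437 0.1676] ring [0.546  0.2518 0.108 ] move [3.1 8.1]
[0.54401516 0.24646273 0.16712514]
```

```bash
python3 -m handwheel '[{"delta_pos":[0.05,0.21,0],"dr":[0,0,0]},{"delta_pos":[0,0,-0.3],"dr":[0,0,0]},{"delta_pos":[0,0,-0.4],"dr":[0,0,0]},{"delta_pos":[0,0,-0.4],"dr":[0,0,0]},{"delta_pos":[0,0,-0.4],"dr":[0,0,0]},{"delta_pos":[0,0,-0.1],"dr":[0,0,0]},{"delta_pos":[0,0,0],"dr":[0,0,0]},{"delta_pos":[0,0,0],"dr":[0,0,0]},{"delta_pos":[0,0,0],"dr":[0,0,0]}]'
python3 - <<'E'
from h import *
s=get_state();print(s["eef_pos"])
I=[]
for cam,p in(("wrist",(.545,.252,.112)),("scene",(.545,.252,.13))):
    im=grab_frame(cam); cv2.imwrite(f"pics/j_{cam}.png",im[...,::-1]); x,y=np.round(proj(cam,p)).astype(int)
    c=im[y-32:y+33,x-32:x+33]; print(cam,"crop origin",x-32,y-32)
    I.append(cv2.resize(c,(390,390),interpolation=cv2.INTER_CUBIC))
    for q in("probe_tip","bore"):
        for r in mark_of(cam,q)[:3]: print(cam,q,np.round(r["location"],1),round(r["conf"],2))
save(np.hstack(I),"j.png")
E
```

```text
t: 15.25
eef_pos: [0.5467, 0.2529, 0.2687]
ee_rot: [-3.141, 0.0, -1.274]
force: [0.1, -0.2, -0.3]
width: 0.022
gripper_force: 25.0
[0.54673811 0.25290765 0.26871514]
wrist crop origin 224 154
wrist probe_tip [256.6 194.7] 0.63
wrist bore [254.3 185.7] 0.76
wrist bore [258.3 190.5] 0.7
scene crop origin 312 99
scene probe_tip [209.6 182.9] 0.76
scene probe_tip [254.3 212.4] 0.58
scene probe_tip [204.1 212.7] 0.55
scene bore [348.7 137.3] 0.81
```

View pics/j.png

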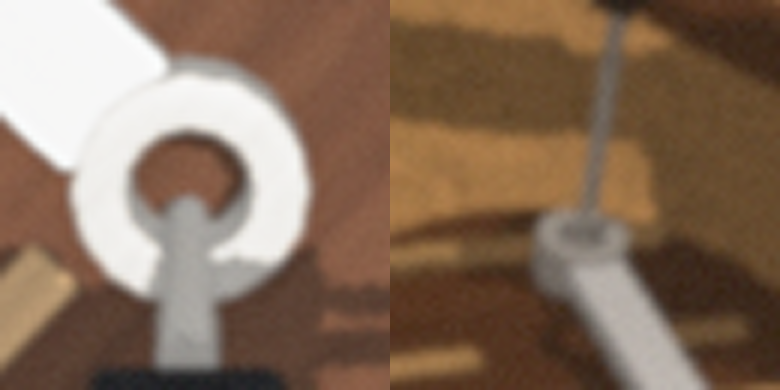

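The wrist crop shows the ring top centre at (255.7,185.3) and the tip disc centre at ≈(255.2,190.0). The scene crop shows the tip over the bore at ≈(345,136).

Run:
```python
from h import *
s=get_state(); z=s["eef_pos"][2]-.1485; print(z)
T=ray("wrist",(255.2,190.0),z);B=ray("wrist",(255.7,185.3),.108);print(T,B,(B-T)*1000)
# scene: predicted tip bottom and ring mouth pixels in crop for T,B
for p in(T,[*s["eef_pos"][:2],z],B,[.5455,.252,.108]): print((proj("scene",p)-[312,99])*6+[390,0],(proj("wrist",p)-[224,154])*6)
```

```text
0.11975233532257043
[0.54449818 0.25392521 0.11975234] [0.54465247 0.25145629 0.108     ] [  0.15429619  -2.46892579 -11.75233532]
[583.44312923 205.72679969] [187.2 216. ]
[584.7337781  208.35116281] [178.5407548  206.73663369]
[576.88183707 228.25153975] [190.2 187.8]
[578.95536553 228.65860077] [184.9402517  189.23588177]
```

```bash
python3 -m handwheel '[{"delta_pos":[-0.02,-0.05,0],"dr":[0,0,0]},{"delta_pos":[0,0,0],"dr":[0,0,0]},{"delta_pos":[0,0,-0.2],"dr":[0,0,0]},{"delta_pos":[0,0,-0.2],"dr":[0,0,0]},{"delta_pos":[0,0,-0.2],"dr":[0,0,0]},{"delta_pos":[0,0,-0.2],"dr":[0,0,0]},{"delta_pos":[0,0,-0.2],"dr":[0,0,0]},{"delta_pos":[0,0,0],"dr":[0,0,0]},{"delta_pos":[0,0,0],"dr":[0,0,0]}]'
python3 - <<'E'
from h import *
s=get_state();print(s["eef_pos"],s["force"])
I=[]
for cam,p in(("wrist",(.545,.252,.112)),("scene",(.545,.252,.13))):
    im=grab_frame(cam); x,y=np.round(proj(cam,p)).astype(int)
    c=im[y-32:y+33,x-32:x+33]; print(cam,"crop origin",x-32,y-32)
    I.append(cv2.resize(c,(390,390),interpolation=cv2.INTER_CUBIC))
for p in([.5446,.2515,.108],[.5455,.252,.108],[*s["eef_pos"][:2],.108]): print((proj("scene",p)-[x-32,y-32])*6+[390,0])
save(np.hstack(I),"k.png")
E
```

```text
t: 16.45
eef_pos: [0.5459, 0.2512, 0.238]
ee_rot: [3.141, -0.0, -1.274]
force: [0.9, -0.9, -0.6]
width: 0.0219
gripper_force: 25.0
[0.54589534 0.25120504 0.23795332] [ 0.8593158  -0.87633383 -0.58235883]
wrist crop origin 222 163
scene crop origin 312 99
[576.86599632 228.17257801]
[578.95536553 228.65860077]
[578.39815697 229.57781789]
```

View pics/k.png

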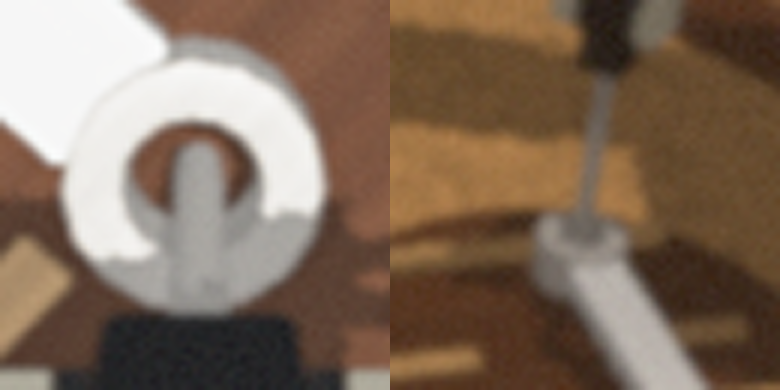

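Run:
```python
from h import *
s=get_state(); z=s["eef_pos"][2]-.1487
f=lambda u,v:(u/6+222,v/6+163)
T=ray("wrist",f(198,162),z);B=ray("wrist",f(194.5,186.5),.108);print(T,B,(B-T)*1000)
```

```text
[0.54426713 0.25259987 0.08967983] [0.54495732 0.25241931 0.108     ] [ 0.69019739 -0.18055445 18.32017267]
```

The tip is inside the ring, about 0.7 mm off its axis. I'll lower it the rest of the way.

```bash
python3 -m handwheel '[{"delta_pos":[0.01,0,-0.2],"dr":[0,0,0]},{"delta_pos":[0,0,-0.2],"dr":[0,0,0]},{"delta_pos":[0,0,-0.2],"dr":[0,0,0]},{"delta_pos":[0,0,-0.2],"dr":[0,0,0]},{"delta_pos":[0,0,-0.2],"dr":[0,0,0]},{"delta_pos":[0,0,-0.2],"dr":[0,0,0]},{"delta_pos":[0,0,0],"dr":[0,0,0]},{"delta_pos":[0,0,0],"dr":[0,0,0]},{"delta_pos":[0,0,0],"dr":[0,0,0]},{"delta_pos":[0,0,0],"dr":[0,0,0]}]'
python3 - <<'E'
from h import *
s=get_state();print(s["eef_pos"],s["force"],s["qd"].round(4),"tip",s["eef_pos"][2]-.1487)
I=[]
for cam,p in(("wrist",(.545,.252,.112)),("scene",(.545,.252,.13))):
    im=grab_frame(cam); x,y=np.round(proj(cam,p)).astype(int)
    c=im[y-32:y+33,x-32:x+33]; print(cam,"crop origin",x-32,y-32)
    I.append(cv2.resize(c,(390,390),interpolation=cv2.INTER_CUBIC))
    if cam=="scene":
        for q in("pedal_press","probe_grip"): print(q,[(np.round(r["location"],1),r["conf"]) for r in mark_of(cam,q)[:1]],proj(cam,s["eef_pos"]-[0,0,.0067]))
save(np.hstack(I),"l.png")
E
```

```text
t: 17.55
eef_pos: [0.5463, 0.2513, 0.2024]
ee_rot: [-3.141, 0.0, -1.274]
force: [0.4, -0.5, -0.9]
width: 0.0222
gripper_force: 25.0
[0.54632983 0.25134269 0.20243909] [ 0.44620424 -0.50906732 -0.85415658] [ 0.0011 -0.0009 -0.0008  0.0016  0.0019 -0.0001] tip 0.05373908800143326
wrist crop origin 223 174
scene crop origin 312 99
pedal_press [(array([161.3, 219.2]), 0.75)] [347.67457894 110.67149551]
probe_grip [(array([205.5, 144. ]), 0.83)] [347.67457894 110.67149551]
```

View pics/l.png

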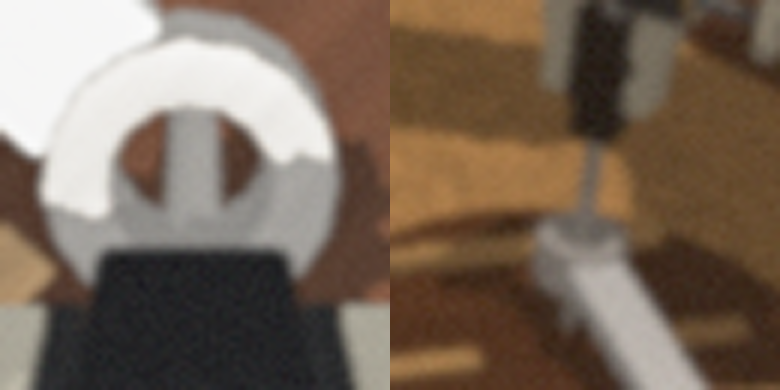

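The crop shows the rod centred in the ring (column ≈193 against the ring's ≈190 at 6x, under 1 mm). The tip is about 15.7 mm above the back, there's no contact force, and the arm is still.

```bash
python3 -c "from station import *; print(job_done())"
```

```text
the job is handed in; nothing more can be done
None
```

I pressed the pedal to its stop and released it, then handed the job in with the probe held upright and still in the guide ring, about 1 mm or less off its axis and with its tip about 15.7 mm above the back; the hand-in did not report a verdict.

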